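Find the balance of a mobile's beam and set it on its stand

TASK

The dark wooden beam of a tabletop mobile is stowed under the low bench shelf and has ballast sealed somewhere inside it. Draw it right out from under the shelf, lay it flat on the bench and let go of it; then take it again, feel where its balance point is, and set it crosswise over the brass ridge of the stand so that it stays there level by itself. Leave the glue bottle, the jar and the mug where they are.

Things in the scene. Friction and masses are not known exactly. Their poses are not given: they have to be found in the camera images.
- beam: loose dark wood bar, 24 (x) x 280 (y) x 30 (z) mm, brass ends, blue bands 85 mm either side of the middle, white line round the middle; both ends look alike. Origin: middle of its underside. About 0.55 kg, mostly ballast fixed inside: its centre of mass lies up to 75 mm from the middle, either way along y. Starts flat on the bench, its -y end about 70 mm out of the shelf's mouth
- shelf: fixed low bench shelf, 100 (x) x 220 (y) x 60 (z) mm: plywood top on blue side walls 8 mm thick, a tunnel 84 mm wide and 48 mm high along its y, open at the -y end (mouth) and closed at the +y end; a pencil tray on the +y half of the top reaches 72 mm. Origin: centre of its footprint, on the bench
- shelf_mouth (a point): middle of the tunnel's open end, at bench height, axes as the shelf; the beam is drawn out along -y
- stand: fixed pivot stand: dark round foot 90 mm across and 18 mm high, steel stem 18 mm thick, and on top a brass ridge block 34 (x) x 16 (y) x 20 (z) mm whose flat top is 100 mm above the bench. Origin: centre of the foot's underside. The beam is to lie along the stand's y, across the ridge
- ridge (a point): centre of the ridge's flat top, axes as the stand (34 mm along x, 16 mm along y)
- glue: bystander: white glue bottle with yellow cap, 54 mm across, 150 mm tall, origin under its base
- jar: bystander: grey jar with white lid, 72 mm across, 75 mm tall, origin under its base
- mug: bystander: white mug, 80 mm across, 90 mm tall, handle at its +y, origin under its base
Mind the look-alikes: they are no part of the job. Several things have the shape of the shelf; the one meant has the colours described above.

How it is judged:
By the outcome, as a careful person would: the job done as asked, in the order asked, and still so for the second after the job is handed in, with the robot touching nothing.
It also fails if it takes over 66 s, if anything falls off the work surface, if the arm or the gripper's body presses on something with over 40 N, if the wrist force passes 120 N, or if a joint passes its speed limit or range.

ROBOT

A 6-joint arm with a two-finger parallel gripper is mounted at the origin on the work surface. World frame = base frame: x ahead of the robot, y to its left, z up, the work surface at z = 0. Lengths are in m, angles in rad, forces in N, time in s.
With the tool pointing down it reaches from about 0.3 to 0.775 m from the base axis. Payload 14.6 kg.
Tool frame: the origin (TCP) lies at the very end of the fingers, on their centre line; the grasp point (between the pads) lies 19 mm behind it (ctrl.hold_point_z is the z of the grasp point in the tool frame, in m); z points along the fingers, y is the direction in which the jaws open and shut (so a half turn about z gives the same grasp; the last joint's range is limited). The gripper opens to 94 mm and grips with 3 to 60 N. Pads are 16 mm wide; open, the fingers measure 119 mm over their backs; the gripper's body (75 mm by 177 mm) begins 78 mm behind the grasp point.
Start: joints at [1.121, 0.3, 1.521, -0, 1.321, -0.067], TCP at [0.205, 0.51, 0.205] pointing down, gripper open.
Joint ranges: [-3.03, 3.03], [-0.79, 2.21], [0.23, 2.52], [-1.04, 4.18], [0, 3.07], [-2.55, 2.55]. Speed limits (rad/s): [2.22, 2.22, 2.57, 3.14, 3.14, 3.14].

INTERFACE

Orientations are given as [roll, pitch, yaw] about the fixed x, y, z axes, in that order (R = Rz(yaw) Ry(pitch) Rx(roll)).
In Python, from station import ctrl, cams, hand_in gives the robot as it stands.
- The arm moves only by the tool servo_tool, never from a script. Its argument "rows" is a list of rows, each a list of 7 numbers: the shift along the world's x, y, z in m, then the turn, a rotation vector about the world's x, y, z in rad, then the gripper command: -1 is shut, 1 is fully open, values between are in proportion. A call has exactly 8 rows; each row is the pose to reach, as a shift and turn from the pose measured when the call began; what a row does not reach only later rows make up. A row lasts 1/12 s, in which the tool goes at most 41.7 mm and 7.16 degrees, less where a joint would pass 70% of its speed; a pose out of reach is approached as far as the arm can. A call with a gripper value outside its range is refused whole. The fingers move at their own pace and stop on an object; "newtons" is the grip in N (left out, the last holds). Time passes only in rows, so rows that repeat a pose let the fingers close, or fill a call up. It gives the time, the measured TCP pose, the force and the opening at its end, in the units of the state.
- ctrl.get_obs(): the state, without advancing time (a new reading comes with each control period).
- cams.camera(name): name is "scene" or "top" or "wrist"; returns a dict with "image" (384x512x3 uint8, red, green, blue), "depth" (384x512 float32, m along the optical axis (not along the pixel's ray), 0 where there is no reading), "fx", "fy", "cx", "cy" (pixels), "rvec" (rotation vector, rad) and "tvec" (3), from world to camera coordinates, as OpenCV has them; the wrist camera has in their place "hand_eye" (4x4, takes a point from camera to tool coordinates, whose origin is the TCP and whose axes are the flange's). Camera axes: x right, y down, z forward; pixel columns grow to the right and rows downward; lengths in m; the calibration is good to about 2 mm. A picture is of the moment at which its call begins: read the wrist's pose just before it.
- hand_in(): hands the job in, once; it reports no verdict.
Trained networks look in a picture, given as the dict that the camera call returned (one of the last four; its "shot" number tells which), for a name from the list of things; names that differ only in an ending like _2 or _b are one class to them, and where a whole thing is asked for, a point or a joint stands for the part that bears it (a point fixed in the world has none). Each returns a list of dicts, best first, with "p" (0 to 1); they miss things now and then, are a little off and sometimes report something else, mostly with a low value. They report only what shows in the picture. A call takes as long as a camera call. They do not tell look-alikes from the thing itself.
- cams.spot_in(picture, name): "box" ([left, top, right, bottom] as shares, 0 to 1, of the picture: columns of its width, rows of its height, round what is visible of it).
- cams.place_of(picture, name): "at" ([column, row] as shares, 0 to 1, of the picture: columns of its width, rows of its height: a listed point, or the origin of a listed thing).
The state is a dict: "time_s": time; "qpos": joint angles; "joint_vel": joint speeds; "tau": joint torques, N m; "ee_pos": TCP position; "eef_rot": TCP orientation; "force": force on the tool from outside, world axes, zero at the start; "moment": the same for the moment, N m; "grip_width": finger opening in m.
Only numpy, scipy, OpenCV 4.12 (cv2) and the standard library are available. Lean on these libraries where they do the work, as an engineer would, in place of code of your own. Each camera call takes 0.05 s, during which the arm holds its last target.

## Working session

There is one attempt and no reset: what is moved stays moved. The work goes in short steps, Python scripts to look and compute and a tool call to move; the robot and the scene stay as the last step left them, time stands still between calls to the robot, and variables do not carry over. Pictures are saved under pics/ and viewed, and the job is handed in when it is done.

Besides the shell and the picture viewer there is one more tool, called after ">>>" by a JSON object that holds its "api" and its "payload". servo_tool: Moves the arm, as the interface text tells. Its arguments: {"type":"object","properties":{"rows":{"type":"array"},"newtons":{"type":"number"}},"required":["rows"]}

```bash
ls; mkdir -p pics; cat > h.py <<'E'
import numpy as np, cv2
from scipy.spatial.transform import Rotation as R
from station import ctrl, cams, hand_in
def pose(c, obs=None):
    if 'rvec' in c:
        Rm=cv2.Rodrigues(np.array(c['rvec'],float))[0]; t=np.array(c['tvec'],float).ravel()
        return Rm.T, -Rm.T@t
    H=np.array(c['hand_eye']); Rt=R.from_euler('xyz',obs['eef_rot']).as_matrix()
    return Rt@H[:3,:3], Rt@H[:3,3]+np.array(obs['ee_pos'])
def w(c,u,v,obs=None,z=None,d=None):
    A,o=pose(c,obs)
    r=A@np.array([(u-c['cx'])/c['fx'],(v-c['cy'])/c['fy'],1.])
    if z is not None: return o+r*(z-o[2])/r[2]
    if d is None: d=c['depth'][int(round(v)),int(round(u))]
    return o+r*d
def cloud(c,obs=None):
    A,o=pose(c,obs); h,wd=c['depth'].shape
    U,V=np.meshgrid(np.arange(wd),np.arange(h))
    P=np.stack([(U-c['cx'])/c['fx'],(V-c['cy'])/c['fy'],np.ones_like(U,float)],-1)*c['depth'][...,None]
    return P@A.T+o
def save(c,n): cv2.imwrite('pics/'+n+'.png',cv2.cvtColor(c['image'],cv2.COLOR_RGB2BGR))
E
python3 - <<'E'
from h import *
o=ctrl.get_obs(); print(o, ctrl.hold_point_z)
for n in ['top','scene']:
    c=cams.camera(n); save(c,n+'0'); np.savez(n+'0.npz',**{k:v for k,v in c.items()})
    for t in ['beam','shelf','shelf_mouth','stand','ridge','glue','jar','mug']:
        r=cams.place_of(c,t)
        for q in r[:3]:
            u,v=q['at'][0]*512,q['at'][1]*384
            print(n,t,round(q['p'],2),round(u),round(v),'z0',w(c,u,v,z=0).round(3),'depth',w(c,min(u,511),min(v,383)).round(3))
E
```

```text
pics
{'time_s': 0.0, 'qpos': array([ 1.12142597e+00,  3.00456144e-01,  1.52156651e+00,  2.07003933e-07,
        1.32067893e+00, -6.65852727e-02]), 'joint_vel': array([ 0.000276  , -0.00047071, -0.00062324,  0.0009047 , -0.00230081,
        0.00073866]), 'tau': array([-2.68998869e-03, -5.31814528e+01, -3.52724004e+01,  7.07170763e-02,
        2.43768393e-02, -1.83145171e-04]), 'ee_pos': array([0.20531382, 0.50997067, 0.20490069]), 'eef_rot': array([-3.14048620e+00, -7.39837842e-05,  2.75880748e+00]), 'force': array([-0.1092465 ,  0.56901394, -0.08032   ]), 'moment': array([-0.0034272 , -0.00034089,  0.02603076]), 'grip_width': 0.09380221785763901} -0.0188
top shelf 0.97 163 270 z0 [0.229 0.35  0.   ] depth [0.23  0.337 0.055]
top shelf 0.94 116 189 z0 [0.486 0.516 0.   ] depth [0.475 0.494 0.06 ]
top shelf 0.67 200 199 z0 [0.452 0.243 0.   ] depth [0.443 0.234 0.061]
top shelf_mouth 0.76 195 269 z0 [0.233 0.252 0.   ] depth [0.233 0.252 0.001]
top shelf_mouth 0.75 232 198 z0 [0.456 0.139 0.   ] depth [0.446 0.135 0.061]
top shelf_mouth 0.59 151 181 z0 [0.512 0.403 0.   ] depth [0.512 
[... 892 characters left out ...]
9 0.052]
scene shelf_mouth 0.84 371 213 z0 [0.511 0.406 0.   ] depth [0.512 0.406 0.002]
scene shelf_mouth 0.78 288 205 z0 [0.455 0.128 0.   ] depth [0.48  0.125 0.024]
scene shelf_mouth 0.74 315 157 z0 [0.187 0.257 0.   ] depth [ 0.185  0.258 -0.001]
scene stand 0.36 323 207 z0 [0.471 0.248 0.   ] depth [0.505 0.24  0.033]
scene ridge 0.74 255 227 z0 [0.557 0.011 0.   ] depth [0.652 0.011 0.102]
scene glue 0.55 350 254 z0 [0.682 0.299 0.   ] depth [0.706 0.291 0.029]
scene jar 0.76 150 217 z0 [ 0.496 -0.346  0.   ] depth [ 0.529 -0.334  0.033]
scene jar 0.69 347 254 z0 [0.681 0.292 0.   ] depth [0.704 0.285 0.028]
scene mug 0.71 126 250 z0 [ 0.638 -0.396  0.   ] depth [ 0.677 -0.377  0.046]
```

View pics/top0.png

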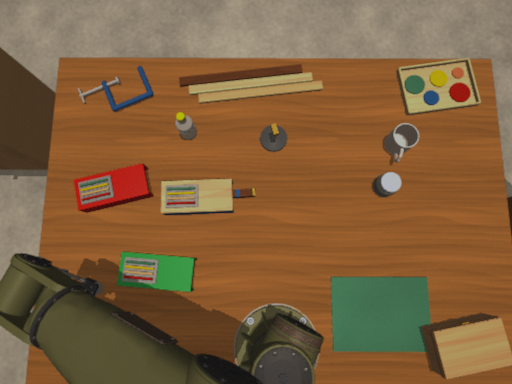

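View pics/scene0.png

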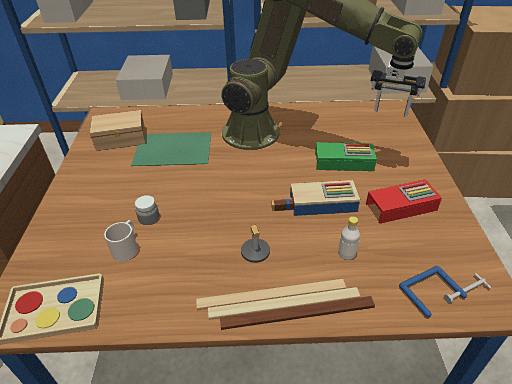

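```bash
python3 - <<'E'
from h import *
for n in ['top','scene']:
    c=dict(np.load(n+'0.npz')); c={k:(v if v.ndim else v.item()) for k,v in c.items()}
    P=cloud(c); X,Y,Z=P[...,0],P[...,1],P[...,2]
    def sel(name,m):
        p=P[m]; 
        if len(p)<4: print(n,name,len(p)); return
        r=cv2.minAreaRect((p[:,:2]*1000).astype(np.float32))
        print(n,name,len(p),p.mean(0).round(4),'rect mm',np.round(r[0],1),np.round(r[1],1),round(r[2],1),'z',np.percentile(p[:,2],[5,50,95]).round(4))
    box=lambda x0,x1,y0,y1,z0,z1:(X>x0)&(X<x1)&(Y>y0)&(Y<y1)&(Z>z0)&(Z<z1)&(c['depth']>0)
    sel('beam',box(.35,.55,.04,.125,.022,.04))
    sel('shelf',box(.35,.55,.09,.38,.054,.08))
    sel('shelfwide',box(.35,.57,.0,.40,.054,.08))
    sel('stand foot',box(.57,.73,-.07,.08,.012,.024))
    sel('ridge',box(.57,.73,-.07,.08,.09,.11))
    sel('block',box(.57,.73,-.07,.08,.078,.11))
    sel('glue',box(.57,.75,.2,.36,.02,.2))
    im=c['image']
    cr=(im[160:240,140:280] if n=='top' else im[170:270,240:380])
    cv2.imwrite(f'pics/{n}0c.png',cv2.resize(cr,None,fx=5,fy=5,interpolation=cv2.INTER_CUBIC)[...,::-1])
E
```

```text
top beam 154 [0.4715 0.0943 0.0307] rect mm [472.3  94.1] [24.4 61.1] 4.2 z [0.0268 0.0308 0.0349]
top shelf 2295 [0.4553 0.2429 0.0629] rect mm [456.3 243.9] [100.6 221. ] 2.5 z [0.0574 0.062  0.0726]
top shelfwide 2318 [0.4555 0.2444 0.0629] rect mm [455.4 266.2] [100.6 265.5] 2.5 z [0.0574 0.062  0.0726]
top stand foot 354 [0.6549 0.0038 0.0159] rect mm [658.2   2.6] [86.  83.6] 64.8 z [0.0125 0.0156 0.021 ]
top ridge 63 [0.6587 0.0034 0.1001] rect mm [660.    3.6] [35.1 16.6] 14.6 z [0.094  0.1002 0.1043]
top block 73 [0.6578 0.0038 0.0981] rect mm [659.9   3.7] [35.2 16.8] 14.6 z [0.0848 0.1    0.1043]
top glue 385 [0.6691 0.2788 0.0955] rect mm [675.1 282. ] [45.7 53.8] 24.3 z [0.0301 0.0995 0.1515]
scene beam 109 [0.4754 0.0964 0.0297] rect mm [473.2  96.3] [28.5 56. ] 7.1 z [0.0237 0.0303 0.0338]
scene shelf 1361 [0.4635 0.247  0.0629] rect mm [457.7 248.4] [107.6 221.8] 0.8 z [0.0571 0.0617 0.0726]
scene shelfwide 1367 [0.4635 0.2476 0.0629] rect mm [457.  268.7] [107.6 262.1] 1.0 z [0.057  0.0617 0.0726]
scene stand foot 351 [0.6657 0.0072 0.0158] rect mm [659.3   8. ] [84.4 88.5] 79.0 z [0.0122 0.0154 0.0206]
scene ridge 63 [0.6628 0.0082 0.0991] rect mm [659.4   7.7] [38.5 15.9] 17.3 z [0.092  0.0998 0.1029]
scene block 80 [0.6642 0.0082 0.0961] rect mm [659.4   7.5] [38.3 16.1] 18.1 z [0.0828 0.0993 0.1029]
scene glue 580 [0.6944 0.2849 0.0863] rect mm [687.8 288.5] [53.9 43.4] 87.7 z [0.029  0.0897 0.1504]
```

View pics/top0c.png

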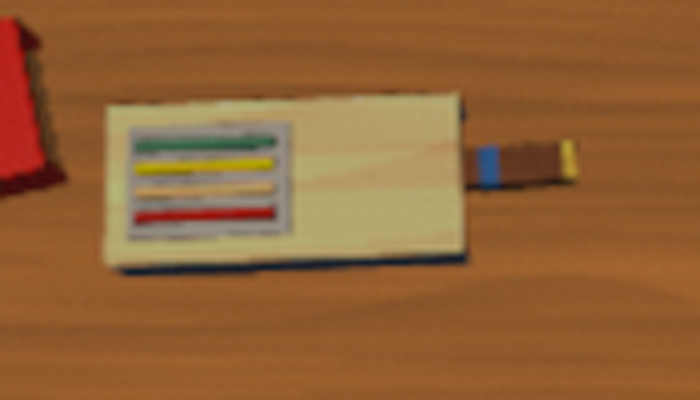

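View pics/scene0c.png

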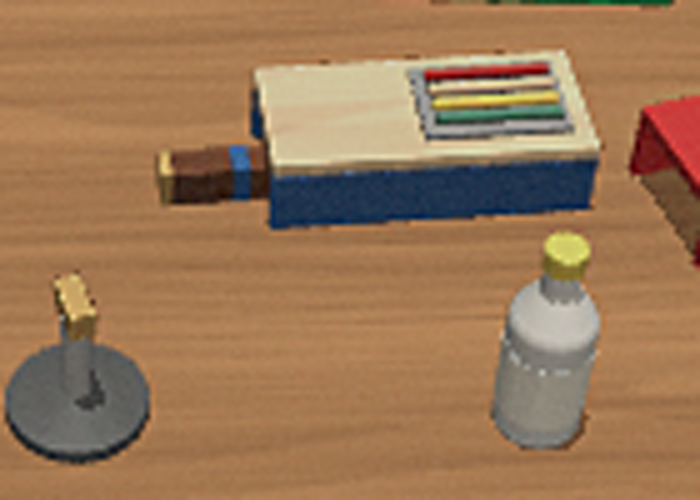

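>>> {"api": "servo_tool", "payload": {"rows": [[0.267, -0.415, 0, 0, 0, -1.117, 1], [0.267, -0.415, 0, 0, 0, -1.117, 1], [0.267, -0.415, 0, 0, 0, -1.117, 1], [0.267, -0.415, 0, 0, 0, -1.117, 1], [0.267, -0.415, 0, 0, 0, -1.117, 1], [0.267, -0.415, 0, 0, 0, -1.117, 1], [0.267, -0.415, 0, 0, 0, -1.117, 1], [0.267, -0.415, 0, 0, 0, -1.117, 1]], "newtons": 40}}

```text
time_s: 1.57
ee_pos: [0.3864, 0.228, 0.2058]
eef_rot: [3.141, -0.0, 1.753]
force: [0.2, 0.9, -0.1]
grip_width: 0.094
```

>>> {"api": "servo_tool", "payload": {"rows": [[0.086, -0.133, 0, 0, 0, -0.109, 1], [0.086, -0.133, 0, 0, 0, -0.109, 1], [0.086, -0.133, 0, 0, 0, -0.109, 1], [0.086, -0.133, 0, 0, 0, -0.109, 1], [0.086, -0.133, 0, 0, 0, -0.109, 1], [0.086, -0.133, 0, 0, 0, -0.109, 1], [0.086, -0.133, 0, 0, 0, -0.109, 1], [0.086, -0.133, 0, 0, 0, -0.109, 1]]}}

```text
time_s: 2.23
ee_pos: [0.472, 0.0959, 0.2058]
eef_rot: [3.141, -0.0, 1.645]
force: [-0.1, -0.2, 0.8]
grip_width: 0.0941
```

```bash
cat > wr.py <<'E'
import sys
from h import *
n=sys.argv[1]
o=ctrl.get_obs(); c=cams.camera('wrist'); save(c,n)
np.savez(n+'.npz',pos=o['ee_pos'],rot=o['eef_rot'],**c)
P=cloud(c,o); Z=P[...,2]; ok=(c['depth']>0)
print(o['ee_pos'].round(4),o['eef_rot'].round(3),o['force'].round(2),o['moment'].round(3),o['grip_width'],o['time_s'])
def sel(name,x0,x1,y0,y1,z0,z1):
    m=ok&(P[...,0]>x0)&(P[...,0]<x1)&(P[...,1]>y0)&(P[...,1]<y1)&(Z>z0)&(Z<z1); p=P[m]
    if len(p)<5: print(name,len(p));return
    r=cv2.minAreaRect((p[:,:2]*1000).astype(np.float32))
    print(name,len(p),p.mean(0).round(4),'rect',np.round(r[0],1),np.round(r[1],1),round(r[2],2),'z',np.percentile(p[:,2],[5,50,95]).round(4))
for a in sys.argv[2:]:
    nm,*v=a.split(','); sel(nm,*map(float,v))
E
python3 wr.py w1 beam,.4,.55,0,.12,.024,.038
```

```text
[0.472  0.0959 0.2058] [ 3.141 -0.     1.645] [-0.05 -0.24  0.84] [0.006 0.04  0.021] 0.0941400663518308 2.2333
beam 909 [0.4698 0.0942 0.0295] rect [470.1  93.8] [23.9 53.6] 3.71 z [0.0281 0.0296 0.0308]
```

View pics/w1.png

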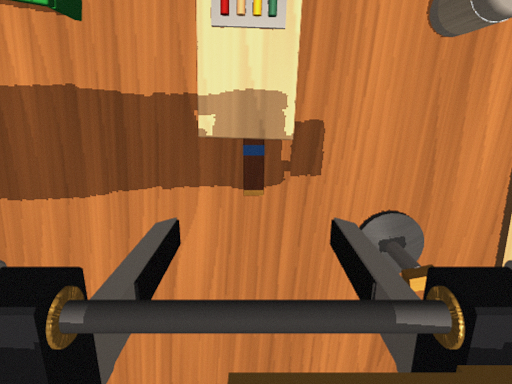

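>>> {"api": "servo_tool", "payload": {"rows": [[-0.002, -0.001, -0.04, 0, 0, -0.008, 1], [-0.002, -0.001, -0.08, 0, 0, -0.008, 1], [-0.002, -0.001, -0.12, 0, 0, -0.008, 1], [-0.002, -0.001, -0.15, 0, 0, -0.008, 1], [-0.002, -0.001, -0.175, 0, 0, -0.008, 1], [-0.002, -0.001, -0.192, 0, 0, -0.008, 1], [-0.002, -0.001, -0.199, 0, 0, -0.008, 1], [-0.002, -0.001, -0.199, 0, 0, -0.008, 1]]}}

```text
time_s: 2.95
ee_pos: [0.4691, 0.0957, 0.0059]
eef_rot: [-3.14, -0.0, 1.639]
force: [0.4, -0.1, 0.8]
grip_width: 0.094
```

>>> {"api": "servo_tool", "payload": {"rows": [[0, 0, 0, 0, 0, 0, -1], [0, 0, 0, 0, 0, 0, -1], [0, 0, 0, 0, 0, 0, -1], [0, 0, 0, 0, 0, 0, -1], [0, 0, 0, 0, 0, 0, -1], [0, 0, 0, 0, 0, 0, -1], [0, 0, 0, 0, 0, 0, -1], [0, 0, 0, 0, 0, 0, -1]]}}

```text
time_s: 3.62
ee_pos: [0.4691, 0.0957, 0.006]
eef_rot: [-3.14, -0.0, 1.639]
force: [0.3, -0.0, -0.5]
grip_width: 0.0443
```

>>> {"api": "servo_tool", "payload": {"rows": [[0, 0, 0, 0, 0, 0, -1], [0, 0, 0, 0, 0, 0, -1], [0, 0, 0, 0, 0, 0, -1], [0, 0, 0, 0, 0, 0, -1], [0, 0, 0, 0, 0, 0, -1], [0, 0, 0, 0, 0, 0, -1], [0, 0, 0, 0, 0, 0, -1], [0, 0, 0, 0, 0, 0, -1]]}}

```text
time_s: 4.28
ee_pos: [0.4692, 0.0956, 0.0059]
eef_rot: [-3.14, -0.0, 1.639]
force: [0.8, -0.9, -0.7]
grip_width: 0.0236
```

>>> {"api": "servo_tool", "payload": {"rows": [[0.0005, -0.01, 0, 0, 0, 0, -1], [0.001, -0.02, 0, 0, 0, 0, -1], [0.002, -0.035, 0, 0, 0, 0, -1], [0.003, -0.05, 0, 0, 0, 0, -1], [0.004, -0.065, 0, 0, 0, 0, -1], [0.005, -0.08, 0, 0, 0, 0, -1], [0.006, -0.095, 0, 0, 0, 0, -1], [0.007, -0.11, 0, 0, 0, 0, -1]]}}

```text
time_s: 4.95
ee_pos: [0.4759, -0.0157, 0.006]
eef_rot: [-3.14, -0.001, 1.638]
force: [-0.1, 3.7, 0.8]
grip_width: 0.0238
```

>>> {"api": "servo_tool", "payload": {"rows": [[0.001, -0.018, 0, 0, 0, 0, -1], [0.002, -0.036, 0, 0, 0, 0, -1], [0.003, -0.054, 0, 0, 0, 0, -1], [0.004, -0.072, 0, 0, 0, 0, -1], [0.005, -0.09, 0, 0, 0, 0, -1], [0.006, -0.11, 0, 0, 0, 0, -1], [0.007, -0.125, 0, 0, 0, 0, -1], [0.008, -0.14, 0, 0, 0, 0, -1]]}}

```text
time_s: 5.62
ee_pos: [0.4833, -0.1571, 0.006]
eef_rot: [-3.14, -0.001, 1.637]
force: [0.1, 4.6, 1.5]
grip_width: 0.0235
```

>>> {"api": "servo_tool", "payload": {"rows": [[0, 0, 0, 0, 0, 0, 0], [0, 0, 0, 0, 0, 0, 0], [0, 0, 0, 0, 0, 0, 0], [0, 0, 0, 0, 0, 0, 0], [0, 0, 0.03, 0, 0, 0, 0], [0, 0, 0.07, 0, 0, 0, 0], [0, 0, 0.11, 0, 0, 0, 0], [0, 0, 0.15, 0, 0, 0, 0]]}}

```text
time_s: 6.28
ee_pos: [0.4829, -0.1562, 0.1577]
eef_rot: [-3.139, -0.001, 1.639]
force: [-0.2, -0.5, -0.4]
grip_width: 0.0469
```

>>> {"api": "servo_tool", "payload": {"rows": [[0, 0, 0.04, 0, 0, 0, 0], [0, 0, 0.08, 0, 0, 0, 0], [0, 0, 0.08, 0, 0, 0, 0], [0, 0, 0.08, 0, 0, 0, 0], [0, 0, 0.08, 0, 0, 0, 0], [0, 0, 0.08, 0, 0, 0, 0], [0, 0, 0.08, 0, 0, 0, 0], [0, 0, 0.08, 0, 0, 0, 0]]}}

```text
time_s: 6.95
ee_pos: [0.4826, -0.1561, 0.2366]
eef_rot: [-3.137, -0.002, 1.639]
force: [-0.1, -0.7, 0.4]
grip_width: 0.0468
```

```bash
python3 wr.py w2 beam,.4,.55,-.25,.122,.024,.038
python3 - <<'E'
from h import *
c=cams.camera('top');save(c,'top2');P=cloud(c)
m=(P[...,0]>.4)&(P[...,0]<.55)&(P[...,1]>-.25)&(P[...,1]<.122)&(P[...,2]>.022)&(P[...,2]<.04)
p=P[m];r=cv2.minAreaRect((p[:,:2]*1000).astype(np.float32));print(r)
E
```

```text
[ 0.4826 -0.1561  0.2366] [-3.137e+00 -2.000e-03  1.639e+00] [-0.11 -0.69  0.41] [-0.112  0.036 -0.012] 0.04684041830468131 6.95
beam 3838 [ 0.4769 -0.0688  0.0296] rect [477.5 -77.6] [ 24.3 220.8] 3.73 z [0.0281 0.0296 0.031 ]
((476.6923828125, -27.99798583984375), (25.19622802734375, 229.3076934814453), 3.7311558723449707)
```

View pics/w2.png

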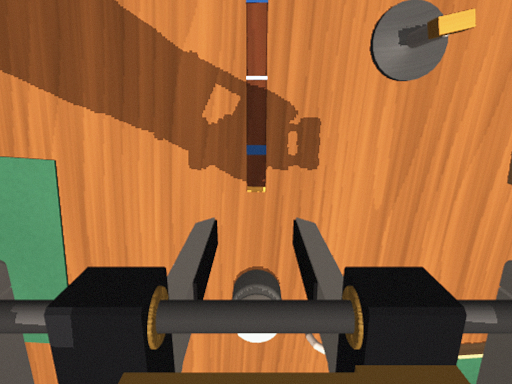

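View pics/top2.png

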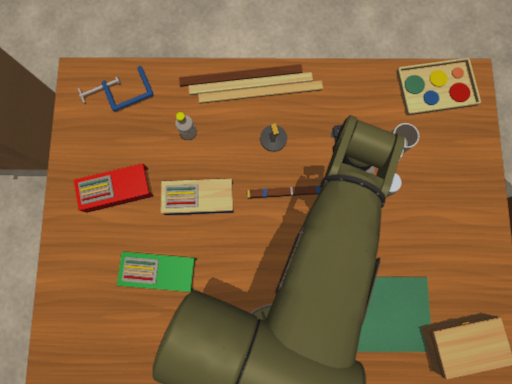

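>>> {"api": "servo_tool", "payload": {"rows": [[-0.004, 0.035, -0.02, 0, 0, 0, 0], [-0.007, 0.075, -0.06, 0, 0, 0, 0], [-0.007, 0.108, -0.1, 0, 0, 0, 0], [-0.007, 0.108, -0.135, 0, 0, 0, 0], [-0.007, 0.108, -0.17, 0, 0, 0, 0], [-0.007, 0.108, -0.195, 0, 0, 0, 0], [-0.007, 0.108, -0.2, 0, 0, 0, 0], [-0.007, 0.108, -0.2, 0, 0, 0, 0]]}}

```text
time_s: 7.72
ee_pos: [0.4749, -0.0481, 0.036]
eef_rot: [-3.135, -0.003, 1.639]
force: [-0.5, -1.2, 0.6]
grip_width: 0.047
```

```bash
python3 wr.py w3 beam,.4,.55,-.25,.122,.024,.038
```

```text
[ 0.4749 -0.0481  0.036 ] [-3.135e+00 -3.000e-03  1.639e+00] [-0.52 -1.21  0.63] [-0.036  0.046  0.034] 0.046981626328146404 7.7167
beam 13207 [ 0.4735 -0.0122  0.0297] rect [473.3 -39.7] [ 57.1 244.5] 10.88 z [0.0285 0.0297 0.0308]
```

View pics/w3.png

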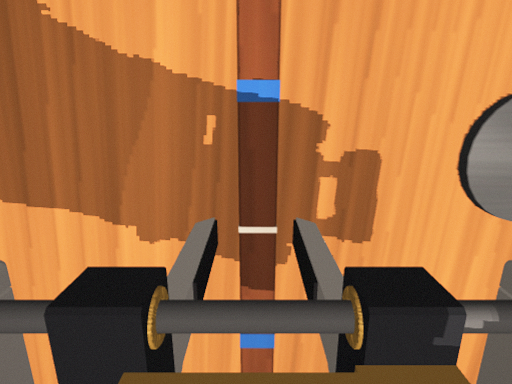

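```bash
python3 - <<'E'
from h import *
c=dict(np.load('w3.npz'));o=dict(ee_pos=c['pos'],eef_rot=c['rot'])
for u,v in [(258,230),(258,90.5),(259,340)]: print(w(c,u,v,o,z=.0298).round(4))
c=dict(np.load('w2.npz'));o=dict(ee_pos=c['pos'],eef_rot=c['rot'])
for u,v in [(257,77),(257,150),(257,190)]: print(w(c,u,v,o,z=.0298).round(4))
print(R.from_euler('xyz',[-3.135,-.003,1.639]).as_matrix()[:,2])
E
```

```text
[ 0.477  -0.0494  0.0298]
[0.4709 0.0361 0.0298]
[ 0.4837 -0.1336  0.0298]
[ 0.4768 -0.0482  0.0298]
[ 0.4829 -0.1341  0.0298]
[ 0.4865 -0.1858  0.0298]
[-0.00678173  0.00254366 -0.99997377]
```

>>> {"api": "servo_tool", "payload": {"rows": [[0.002, -0.001, -0.01, -0.0025, -0.007, 0, 0], [0.002, -0.001, -0.025, -0.0025, -0.007, 0, 0], [0.002, -0.001, -0.031, -0.0025, -0.007, 0, 0], [0.002, -0.001, -0.031, -0.0025, -0.007, 0, 0], [0.002, -0.001, -0.031, -0.0025, -0.007, 0, -1], [0.002, -0.001, -0.031, -0.0025, -0.007, 0, -1], [0.002, -0.001, -0.031, -0.0025, -0.007, 0, -1], [0.002, -0.001, -0.031, -0.0025, -0.007, 0, -1]], "newtons": 60}}

```text
time_s: 8.43
ee_pos: [0.4779, -0.0494, 0.0074]
eef_rot: [3.139, 0.001, 1.638]
force: [-5.4, -0.8, 7.8]
grip_width: 0.024
```

```bash
cat > f.py <<'E'
from h import *
o=ctrl.get_obs();print({k:np.round(v,4) for k,v in o.items() if k in('time_s','ee_pos','eef_rot','force','moment','grip_width')})
E
python3 f.py
```

```text
{'time_s': np.float64(8.4333), 'ee_pos': array([ 0.4779, -0.0494,  0.0074]), 'eef_rot': array([3.1390e+00, 1.1000e-03, 1.6384e+00]), 'force': array([-5.4274, -0.8067,  7.8218]), 'moment': array([-0.1908,  0.8743,  0.015 ]), 'grip_width': np.float64(0.024)}
```

>>> {"api": "servo_tool", "payload": {"rows": [[0, 0, 0, 0, 0, 0, -1], [0, 0, 0, 0, 0, 0, -1], [0, 0, 0, 0, 0, 0, -1], [0, 0, 0, 0, 0, 0, -1], [0, 0, 0, 0, 0, 0, -1], [0, 0, 0, 0, 0, 0, -1], [0, 0, 0, 0, 0, 0, -1], [0, 0, 0, 0, 0, 0, -1]]}}

```text
time_s: 9.1
ee_pos: [0.4779, -0.0494, 0.0074]
eef_rot: [3.139, 0.001, 1.638]
force: [-1.1, -0.6, 0.2]
grip_width: 0.0236
```

```bash
python3 f.py
```

```text
{'time_s': np.float64(9.1), 'ee_pos': array([ 0.4779, -0.0494,  0.0074]), 'eef_rot': array([3.1390e+00, 1.2000e-03, 1.6384e+00]), 'force': array([-1.0607, -0.5503,  0.1994]), 'moment': array([-0.1039,  0.3013, -0.0209]), 'grip_width': np.float64(0.0236)}
```

>>> {"api": "servo_tool", "payload": {"rows": [[0, 0, 0.003, 0, 0, 0, -1], [0, 0, 0.006, 0, 0, 0, -1], [0, 0, 0.009, 0, 0, 0, -1], [0, 0, 0.012, 0, 0, 0, -1], [0, 0, 0.012, 0, 0, 0, -1], [0, 0, 0.012, 0, 0, 0, -1], [0, 0, 0.012, 0, 0, 0, -1], [0, 0, 0.012, 0, 0, 0, -1]]}}

```text
time_s: 9.77
ee_pos: [0.4778, -0.0494, 0.0193]
eef_rot: [3.139, 0.001, 1.638]
force: [-0.2, -0.1, -5.9]
grip_width: 0.0235
```

```bash
python3 f.py; python3 wr.py w4;python3 f.py
```

```text
{'time_s': np.float64(9.7667), 'ee_pos': array([ 0.4778, -0.0494,  0.0193]), 'eef_rot': array([3.1393e+00, 1.1000e-03, 1.6384e+00]), 'force': array([-0.2124, -0.101 , -5.8568]), 'moment': array([-0.3031,  0.0809, -0.0131]), 'grip_width': np.float64(0.0235)}
[ 0.4778 -0.0494  0.0193] [3.139e+00 1.000e-03 1.638e+00] [-0.21 -0.1  -5.86] [-0.303  0.081 -0.013] 0.02346001440007831 9.7667
{'time_s': np.float64(9.8167), 'ee_pos': array([ 0.4778, -0.0494,  0.0193]), 'eef_rot': array([3.1393e+00, 1.1000e-03, 1.6384e+00]), 'force': array([ 0.2421,  0.0879, -5.0631]), 'moment': array([-0.3253,  0.0369,  0.0156]), 'grip_width': np.float64(0.0236)}
```

View pics/w4.png

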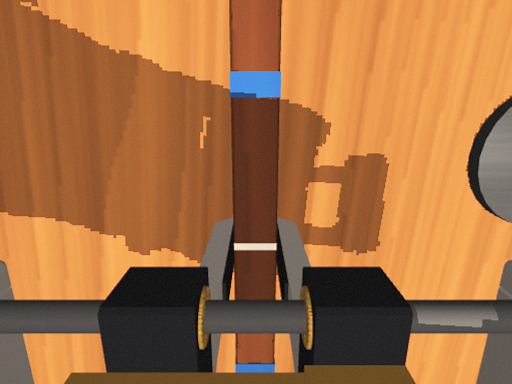

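```bash
cat > avg.py <<'E'
from h import *
F=[];M=[]
for i in range(14):
    c=cams.camera('wrist'); o=ctrl.get_obs();F.append(o['force']);M.append(o['moment'])
F=np.array(F);M=np.array(M)
print(o['time_s'],o['ee_pos'].round(4),o['eef_rot'].round(4),o['grip_width'])
print('F',F.mean(0).round(3),F.std(0).round(3),'M',M.mean(0).round(4),M.std(0).round(4))
P=cloud(c,o); x0,y0=o['ee_pos'][:2]
for dy in np.arange(0.02,.15,.015):
    m=(abs(P[...,1]-y0-dy)<.004)&(abs(P[...,0]-(x0-.065*dy))<.009)&(P[...,2]>.01)
    if m.sum(): print(round(dy,3),m.sum(),np.median(P[...,2][m]).round(4))
E
python3 avg.py
```

```text
10.5167 [ 0.4779 -0.0494  0.0194] [3.1391e+00 1.1000e-03 1.6383e+00] 0.02360095388297729
F [ 0.088 -0.022 -5.076] [0.428 0.405 0.601] M [-0.292   0.0468 -0.0113] [0.0362 0.0374 0.0285]
0.02 1827 0.1424
0.035 499 0.0415
0.05 545 0.0415
0.065 583 0.0414
0.08 1368 0.1984
0.095 690 0.0414
0.11 735 0.0413
0.125 91 0.0411
```

>>> {"api": "servo_tool", "payload": {"rows": [[0, 0, -0.006, 0, 0, 0, -1], [0, 0, -0.0115, 0, 0, 0, -1], [0, 0, -0.0115, 0, 0, 0, -1], [0, 0, -0.0115, 0, 0, 0, 0], [0, 0, -0.0115, 0, 0, 0, 0], [0, 0, -0.0115, 0, 0, 0, 0], [0, 0, -0.0115, 0, 0, 0, 0], [0, 0, -0.0115, 0, 0, 0, 0]]}}

```text
time_s: 11.18
ee_pos: [0.478, -0.0495, 0.0081]
eef_rot: [3.139, 0.001, 1.638]
force: [0.5, -0.9, -0.5]
grip_width: 0.0465
```

>>> {"api": "servo_tool", "payload": {"rows": [[-0.001, 0.01, 0, 0, 0, 0, 0], [-0.002, 0.03, 0, 0, 0, 0, 0], [-0.0035, 0.05, 0, 0, 0, 0, 0], [-0.004, 0.055, 0, 0, 0, 0, 0], [-0.004, 0.055, 0, 0, 0, 0, 0], [-0.004, 0.055, 0, 0, 0, 0, 0], [-0.004, 0.055, 0, 0, 0, 0, 0], [-0.004, 0.055, 0, 0, 0, 0, 0]]}}

```text
time_s: 11.85
ee_pos: [0.4741, 0.0049, 0.0081]
eef_rot: [3.139, 0.001, 1.638]
force: [0.8, 0.2, -0.4]
grip_width: 0.047
```

```bash
python3 avg.py
```

```text
12.55 [0.474  0.0056 0.0081] [3.1387e+00 1.2000e-03 1.6384e+00] 0.047047437805475316
F [-0.07   0.053  0.139] [0.406 0.509 0.522] M [-0.0542  0.0596  0.0021] [0.021  0.0187 0.0277]
0.02 1809 0.1311
0.035 504 0.0299
0.05 540 0.0297
0.065 584 0.0297
0.08 1469 0.187
```

>>> {"api": "servo_tool", "payload": {"rows": [[0.0007, -0.01, 0, 0, 0, 0, 0], [0.0007, -0.0105, 0, 0, 0, 0, 0], [0.0007, -0.0105, 0, 0, 0, 0, -1], [0.0007, -0.0105, 0, 0, 0, 0, -1], [0.0007, -0.0105, 0, 0, 0, 0, -1], [0.0007, -0.0105, 0, 0, 0, 0, -1], [0.0007, -0.0105, 0, 0, 0, 0, -1], [0.0007, -0.0105, 0, 0, 0, 0, -1]]}}

```text
time_s: 13.22
ee_pos: [0.4748, -0.0049, 0.0081]
eef_rot: [3.138, 0.001, 1.639]
force: [0.7, 0.5, -0.4]
grip_width: 0.0238
```

>>> {"api": "servo_tool", "payload": {"rows": [[0, 0, 0, 0, 0, 0, -1], [0, 0, 0, 0, 0, 0, -1], [0, 0, 0.005, 0, 0, 0, -1], [0, 0, 0.01, 0, 0, 0, -1], [0, 0, 0.015, 0, 0, 0, -1], [0, 0, 0.015, 0, 0, 0, -1], [0, 0, 0.015, 0, 0, 0, -1], [0, 0, 0.015, 0, 0, 0, -1]]}}

```text
time_s: 13.88
ee_pos: [0.4746, -0.0048, 0.023]
eef_rot: [3.139, 0.001, 1.639]
force: [-0.4, 0.4, -4.7]
grip_width: 0.0237
```

```bash
python3 avg.py
```

```text
14.5833 [ 0.4748 -0.0049  0.0231] [3.1385e+00 1.2000e-03 1.6386e+00] 0.023310626062046612
F [-0.105  0.066 -5.122] [0.485 0.352 0.349] M [-0.0634  0.0497  0.0137] [0.0309 0.025  0.0311]
0.02 1819 0.1461
0.035 493 0.0449
0.05 541 0.0448
0.065 582 0.0447
0.08 1457 0.202
0.095 412 0.0447
```

```bash
python3 avg.py|sed -n 1,2p;python3 avg.py|sed -n 1,2p
```

```text
15.2833 [ 0.4748 -0.0049  0.0231] [3.1385e+00 1.3000e-03 1.6386e+00] 0.02347683467760143
F [-0.01   0.101 -5.235] [0.403 0.486 0.48 ] M [-0.0734  0.0552  0.0004] [0.0256 0.0265 0.0278]
15.9833 [ 0.4748 -0.0049  0.0231] [3.1385e+00 1.2000e-03 1.6386e+00] 0.023631830809030863
F [-0.066  0.023 -4.938] [0.638 0.466 0.426] M [-0.0568  0.0609 -0.0108] [0.0268 0.0218 0.0274]
```

>>> {"api": "servo_tool", "payload": {"rows": [[0, 0, 0.02, 0, 0, 0, -1], [0, 0, 0.045, 0, 0, 0, -1], [0, 0, 0.07, 0, 0, 0, -1], [0, 0, 0.095, 0, 0, 0, -1], [0.015, -0.01, 0.12, 0, 0, 0.05, -1], [0.035, -0.02, 0.14, 0, 0, 0.1, -1], [0.055, -0.03, 0.155, 0, 0, 0.15, -1], [0.075, -0.04, 0.167, 0, 0, 0.19, -1]]}}

```text
time_s: 16.65
ee_pos: [0.5508, -0.0454, 0.1919]
eef_rot: [3.137, 0.002, 1.831]
force: [0.8, 0.8, -5.6]
grip_width: 0.0236
```

>>> {"api": "servo_tool", "payload": {"rows": [[0.015, -0.01, 0, 0, 0, 0.01, -1], [0.03, -0.015, 0, 0, 0, 0.01, -1], [0.035, -0.02, 0, 0, 0, 0.01, -1], [0.035, -0.02, 0, 0, 0, 0.01, -1], [0.035, -0.02, 0, 0, 0, 0.01, -1], [0.035, -0.02, 0, 0, 0, 0.01, -1], [0.035, -0.02, 0, 0, 0, 0.01, -1], [0.035, -0.02, 0, 0, 0, 0.01, -1]]}}

```text
time_s: 17.32
ee_pos: [0.5854, -0.065, 0.1921]
eef_rot: [3.137, 0.002, 1.842]
force: [-1.0, -0.1, -3.9]
grip_width: 0.0239
```

```bash
python3 wr.py w5 ridge,.6,.72,-.05,.06,.092,.108
```

```text
[ 0.5854 -0.065   0.1921] [3.137e+00 2.000e-03 1.842e+00] [-0.96 -0.05 -3.9 ] [-0.059  0.064 -0.046] 0.023905341967361587 17.3167
ridge 770 [0.6559 0.0072 0.0994] rect [656.9   7.3] [34.3 15.7] 15.45 z [0.0971 0.0996 0.1008]
```

View pics/w5.png

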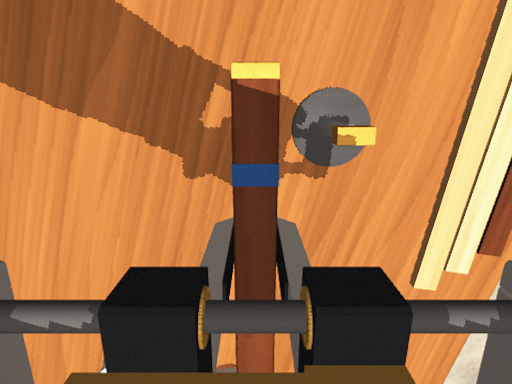

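>>> {"api": "servo_tool", "payload": {"rows": [[0.015, 0.015, 0, 0, 0, 0, -1], [0.035, 0.035, 0, 0, 0, 0, -1], [0.055, 0.055, 0, 0, 0, 0, -1], [0.068, 0.065, 0, 0, 0, 0, -1], [0.073, 0.07, 0, 0, 0, 0, -1], [0.073, 0.07, -0.02, 0, 0, 0, -1], [0.073, 0.07, -0.045, 0, 0, 0, -1], [0.073, 0.07, -0.06, 0, 0, 0, -1]]}}

```text
time_s: 18.03
ee_pos: [0.6574, 0.0048, 0.1298]
eef_rot: [3.139, 0.001, 1.842]
force: [-0.1, -0.1, -5.6]
grip_width: 0.0235
```

>>> {"api": "servo_tool", "payload": {"rows": [[0, 0, 0, 0, 0, 0, -1], [0, 0, 0, 0, 0, 0, -1], [0, 0, 0, 0, 0, 0, -1], [0, 0, 0, 0, 0, 0, -1], [0, 0, 0, 0, 0, 0, -1], [0, 0, 0, 0, 0, 0, -1], [0, 0, 0, 0, 0, 0, -1], [0, 0, 0, 0, 0, 0, -1]]}}

```text
time_s: 18.7
ee_pos: [0.6575, 0.0048, 0.13]
eef_rot: [3.139, 0.002, 1.842]
force: [-0.5, 0.3, -4.7]
grip_width: 0.0234
```

```bash
python3 - <<'E'
from h import *
M=[];F=[]
for i in range(8):
    c=cams.camera('wrist'); o=ctrl.get_obs();F.append(o['force']);M.append(o['moment'])
print(o['time_s'],o['ee_pos'].round(4),o['eef_rot'].round(4),np.mean(F,0).round(2),np.mean(M,0).round(3))
save(c,'w6')
P=cloud(c,o); t=o['eef_rot'][2]; d=np.array([np.cos(t),np.sin(t)]); n=np.array([-d[1],d[0]])
r=P[...,:2]-o['ee_pos'][:2]; a=r@d; b=r@n; Z=P[...,2]-o['ee_pos'][2]
m=(a>.03)&(a<.095)&(abs(b)<.009)&(abs(Z-.022)<.012); k=np.polyfit(a[m],Z[m],1);print('beam top slope',k,m.sum())
k=np.polyfit(a[m],b[m],1);print('lat',k)
c=cams.camera('scene');save(c,'s6');cv2.imwrite('pics/s6c.png',cv2.resize(c['image'][150:290,150:350],None,fx=4,fy=4)[...,::-1])
E
```

```text
19.1 [0.6574 0.0047 0.1297] [3.1390e+00 1.5000e-03 1.8417e+00] [-0.09  0.16 -5.08] [-0.044  0.037  0.009]
beam top slope [-0.00333988  0.02181327] 4687
lat [ 6.20290428e-04 -3.16504259e-05]
```

View pics/s6c.png

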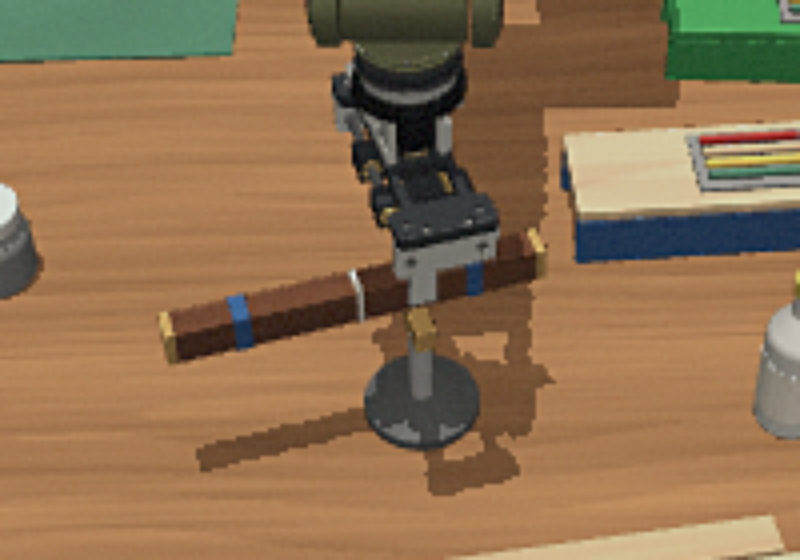

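>>> {"api": "servo_tool", "payload": {"rows": [[0.001, 0, -0.004, 0.0032, 0.001, -0.001, -1], [0.001, 0, -0.008, 0.0032, 0.001, -0.001, -1], [0.001, 0, -0.012, 0.0032, 0.001, -0.001, -1], [0.001, 0, -0.015, 0.0032, 0.001, -0.001, -1], [0.001, 0, -0.018, 0.0032, 0.001, -0.001, -1], [0.001, 0, -0.02, 0.0032, 0.001, -0.001, -1], [0.001, 0, -0.0205, 0.0032, 0.001, -0.001, -1], [0.001, 0, -0.0205, 0.0032, 0.001, -0.001, -1]]}}

```text
time_s: 19.82
ee_pos: [0.6584, 0.0048, 0.1091]
eef_rot: [3.139, -0.002, 1.841]
force: [-0.0, -0.3, -5.0]
grip_width: 0.0238
```

>>> {"api": "servo_tool", "payload": {"rows": [[0, 0, -0.0003, 0, 0, 0, -1], [0, 0, -0.0006, 0, 0, 0, -1], [0, 0, -0.0009, 0, 0, 0, -1], [0, 0, -0.0009, 0, 0, 0, -1], [0, 0, -0.0009, 0, 0, 0, -1], [0, 0, -0.0009, 0, 0, 0, -1], [0, 0, -0.0009, 0, 0, 0, -1], [0, 0, -0.0009, 0, 0, 0, -1]]}}

```text
time_s: 20.48
ee_pos: [0.6584, 0.0048, 0.1082]
eef_rot: [3.139, -0.002, 1.841]
force: [0.1, 1.1, -5.5]
grip_width: 0.0234
```

```bash
cat > chk.py <<'E'
from h import *
M=[];F=[]
for i in range(6):
    c=cams.camera('wrist'); o=ctrl.get_obs();F.append(o['force']);M.append(o['moment'])
print(o['time_s'],o['ee_pos'].round(4),o['eef_rot'].round(4),np.mean(F,0).round(2),np.mean(M,0).round(3),o['grip_width'])
P=cloud(c,o); t=o['eef_rot'][2]; d=np.array([np.cos(t),np.sin(t)]); n=np.array([-d[1],d[0]])
r=P[...,:2]-o['ee_pos'][:2]; a=r@d; b=r@n; Z=P[...,2]
m=(a>.03)&(a<.095)&(abs(b)<.009)&(abs(Z-.13)<.015); k=np.polyfit(a[m],Z[m],1);print('beam top slope,z@tcp',k.round(4),m.sum())
E
python3 chk.py
```

```text
20.7833 [0.6584 0.0047 0.1082] [ 3.1392e+00 -2.0000e-03  1.8406e+00] [ 0.06 -0.5  -4.87] [-0.038  0.044  0.033] 0.023833585039092855
beam top slope,z@tcp [0.0012 0.1299] 4714
```

Not touching yet; lower in small steps.

>>> {"api": "servo_tool", "payload": {"rows": [[0, 0, -0.0003, 0, 0, 0, -1], [0, 0, -0.0006, 0, 0, 0, -1], [0, 0, -0.0006, 0, 0, 0, -1], [0, 0, -0.0006, 0, 0, 0, -1], [0, 0, -0.0006, 0, 0, 0, -1], [0, 0, -0.0006, 0, 0, 0, -1], [0, 0, -0.0006, 0, 0, 0, -1], [0, 0, -0.0006, 0, 0, 0, -1]]}}

```text
time_s: 21.45
ee_pos: [0.6584, 0.0047, 0.1081]
eef_rot: [3.139, -0.002, 1.841]
force: [-5.8, -0.0, 5.1]
grip_width: 0.0238
```

```bash
python3 chk.py
```

```text
21.75 [0.6584 0.0047 0.1081] [ 3.1390e+00 -1.8000e-03  1.8406e+00] [-5.61  0.03  5.67] [-6.000e-02  1.148e+00 -1.000e-03] 0.023702298942729395
beam top slope,z@tcp [0.0003 0.1299] 4708
```

>>> {"api": "servo_tool", "payload": {"rows": [[0, 0, 0.0002, 0, 0, 0, -1], [0, 0, 0.0002, 0, 0, 0, -1], [0, 0, 0.0002, 0, 0, 0, -1], [0, 0, 0.0002, 0, 0, 0, -1], [0, 0, 0.0002, 0, 0, 0, -1], [0, 0, 0.0002, 0, 0, 0, -1], [0, 0, 0.0002, 0, 0, 0, -1], [0, 0, 0.0002, 0, 0, 0, -1]]}}

```text
time_s: 22.42
ee_pos: [0.6584, 0.0047, 0.1081]
eef_rot: [3.139, -0.002, 1.841]
force: [-0.1, -0.2, -3.3]
grip_width: 0.0236
```

```bash
python3 chk.py
```

```text
22.7167 [0.6584 0.0047 0.1081] [ 3.1392e+00 -1.9000e-03  1.8407e+00] [ 0.59 -0.27 -3.85] [-0.049 -0.085  0.013] 0.0234481883740107
beam top slope,z@tcp [0.0002 0.1299] 4697
```

>>> {"api": "servo_tool", "payload": {"rows": [[0, 0, 0, 0, 0, 0, -0.45], [0, 0, 0, 0, 0, 0, -0.4], [0, 0, 0, 0, 0, 0, -0.35], [0, 0, 0, 0, 0, 0, -0.35], [0, 0, 0, 0, 0, 0, -0.35], [0, 0, 0, 0, 0, 0, -0.35], [0, 0, 0, 0, 0, 0, -0.35], [0, 0, 0, 0, 0, 0, -0.35]]}}

```text
time_s: 23.38
ee_pos: [0.6584, 0.0048, 0.1082]
eef_rot: [3.139, -0.002, 1.841]
force: [-0.6, -0.2, 0.8]
grip_width: 0.0306
```

```bash
python3 chk.py;python3 wr.py w7
```

```text
23.6833 [0.6584 0.0047 0.1082] [ 3.1391e+00 -1.9000e-03  1.8407e+00] [ 0.06 -0.01  0.16] [-0.057  0.028  0.012] 0.03067247779072784
beam top slope,z@tcp [-0.0015  0.1299] 4682
[0.6584 0.0047 0.1082] [ 3.139e+00 -2.000e-03  1.841e+00] [-0.12 -0.54 -0.22] [-0.096  0.089  0.002] 0.03067247779072784 23.6833
```

View pics/w7.png

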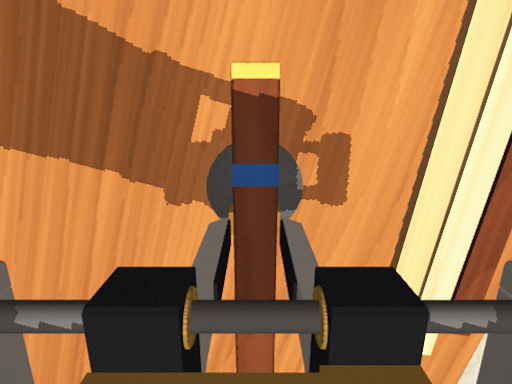

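>>> {"api": "servo_tool", "payload": {"rows": [[0, 0, 0, 0, 0, 0, -0.1], [0, 0, 0, 0, 0, 0, 0], [0, 0, 0, 0, 0, 0, 0], [0, 0, 0, 0, 0, 0, 0], [0, 0, 0.005, 0, 0, 0, 0], [0, 0, 0.015, 0, 0, 0, 0], [0, 0, 0.03, 0, 0, 0, 0], [0, 0, 0.05, 0, 0, 0, 0]]}}

```text
time_s: 24.4
ee_pos: [0.658, 0.0048, 0.1586]
eef_rot: [3.14, -0.002, 1.841]
force: [0.7, -0.8, -0.1]
grip_width: 0.0472
```

>>> {"api": "servo_tool", "payload": {"rows": [[0, 0, 0.02, 0, 0, 0, 0], [0, 0, 0.04, 0, 0, 0, 0], [-0.02, 0, 0.06, 0, 0, 0, 0], [-0.05, 0, 0.08, 0, 0, 0, 0], [-0.08, 0, 0.1, 0, 0, 0, 0], [-0.11, 0, 0.12, 0, 0, 0, 0], [-0.14, 0, 0.12, 0, 0, 0, 0], [-0.16, 0, 0.12, 0, 0, 0, 0]]}}

```text
time_s: 25.07
ee_pos: [0.4963, 0.0048, 0.2811]
eef_rot: [3.137, -0.001, 1.841]
force: [0.2, 0.2, -0.1]
grip_width: 0.047
```

```bash
python3 - <<'E'
from h import *
o=ctrl.get_obs();print(o['time_s'],o['ee_pos'].round(3))
for n in ['top','scene']:
    c=cams.camera(n);save(c,n+'8');P=cloud(c)
    m=(P[...,0]>.56)&(P[...,0]<.78)&(P[...,1]>-.24)&(P[...,1]<.16)&(P[...,2]>.12)&(P[...,2]<.14)&(c['depth']>0)
    p=P[m];r=cv2.minAreaRect((p[:,:2]*1000).astype(np.float32));print(n,len(p),r)
    q=R.from_euler('z',-15.4,degrees=True).apply(p); k=np.polyfit(q[:,1],q[:,2],1);print('slope',k.round(4),'y range',np.ptp(q[:,1]))
    y0=m.nonzero()
    cv2.imwrite(f'pics/{n}8c.png',cv2.resize(c['image'][100:220,220:370] if n=='top' else c['image'][190:280,180:330],None,fx=5,fy=5)[...,::-1])
E
```

```text
25.0667 [0.496 0.005 0.281]
top 210 ((671.8139038085938, -41.10337829589844), (25.181570053100586, 280.0255432128906), 15.45163631439209)
slope [0.0013 0.1306] y range 0.2800326342899853
scene 801 ((672.4866333007812, -35.840667724609375), (29.520036697387695, 279.63580322265625), 15.406898498535156)
slope [0.0021 0.1295] y range 0.27963738738605454
```

View pics/scene8.png

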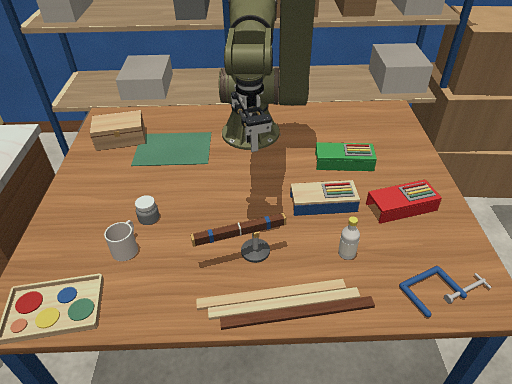

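View pics/scene8c.png

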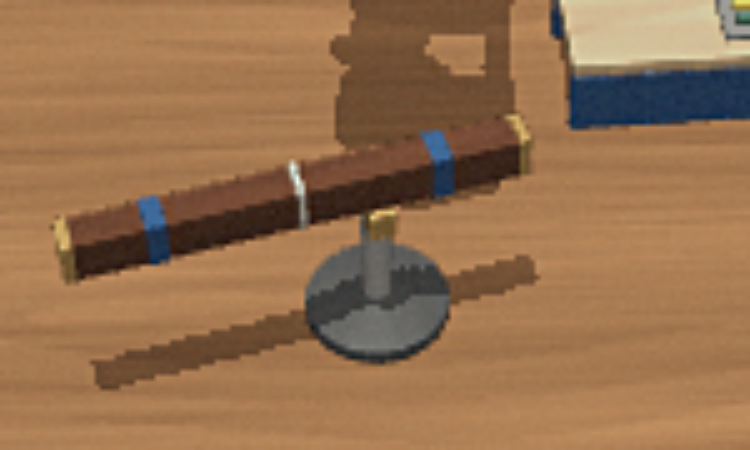

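>>> {"api": "servo_tool", "payload": {"rows": [[0, 0, 0, 0, 0, 0, 0], [0, 0, 0, 0, 0, 0, 0], [0, 0, 0, 0, 0, 0, 0], [0, 0, 0, 0, 0, 0, 0], [0, 0, 0, 0, 0, 0, 0], [0, 0, 0, 0, 0, 0, 0], [0, 0, 0, 0, 0, 0, 0], [0, 0, 0, 0, 0, 0, 0]]}}

```text
time_s: 25.83
ee_pos: [0.4964, 0.0048, 0.2807]
eef_rot: [3.138, -0.001, 1.841]
force: [-0.3, 0.1, 0.2]
grip_width: 0.0466
```

```bash
python3 - <<'E'
from h import *
c=cams.camera('scene');P=cloud(c)
m=(P[...,0]>.56)&(P[...,0]<.78)&(P[...,1]>-.24)&(P[...,1]<.16)&(P[...,2]>.12)&(P[...,2]<.14)&(c['depth']>0)
p=P[m];print(len(p),cv2.minAreaRect((p[:,:2]*1000).astype(np.float32)))
q=R.from_euler('z',-15.4,degrees=True).apply(p);print(np.polyfit(q[:,1],q[:,2],1).round(4))
a=dict(np.load('scene0.npz'))
for nm,(x0,x1,y0,y1) in dict(glue=(310,400,215,265),jar=(130,165,190,228),mug=(100,145,218,265)).items():
    print(nm,(abs(c['depth'][y0:y1,x0:x1]-a['depth'][y0:y1,x0:x1])>.02).mean())
print(ctrl.get_obs()['time_s']); print(hand_in())
E
```

```text
807 ((672.1078491210938, -36.317718505859375), (31.258264541625977, 279.03387451171875), 14.740270614624023)
[0.0011 0.1294]
glue 0.008
jar 0.004511278195488722
mug 0.010874704491725768
25.8833
the job is handed in; nothing more can be done
None
```

The beam is resting level by itself across the brass ridge, and I handed the job in at about 26 s of the 66 s allowed.

- **Drawing out:** I pulled the beam about 250 mm out of the plywood and blue shelf until it was fully clear of the mouth, laid flat on the bench, and let go of it.
- **Finding the balance point:** I took it again at the middle and read the wrist force and moment, which put the balance point about 45 mm towards +y. I regrasped there, and the remaining moment put it about 2 mm further on, so roughly 46 to 47 mm from the middle.
- **Placing:** I set that point over the ridge centre, felt contact, eased the load off and opened the fingers slightly. The beam stayed level, so I backed the arm away.

**Last checks:**
- With the arm clear, the beam's slope was 1–2 mrad, and it had not changed noticeably 0.8 s later.
- Its yaw was 15.4° against 15.45° measured for the stand. The last, noisier fit gave 14.7°.
- The glue, jar and mug showed no change in depth.

**Disagreements:** the cameras differed by about 3 to 4 mm on the ridge's position, so I used a blend of their readings. I also did not measure how far off the ridge centre the beam's balance point lies, so the spare margin is unknown.

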